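Unlatch the sample carrier and hold its gate wide open

ROBOT

A 6-joint arm with a two-finger parallel gripper is mounted at the origin on a cart in front of the work surface, level with it; the furniture and walls round the work are solid. World frame = base frame: x ahead of the robot, y to its left, z up, the work surface at z = 0. Lengths are in m, angles in rad, forces in N, time in s.
With the tool pointing down it reaches from about 0.25 to 0.775 m from the base axis. Payload 8.9 kg.
Tool frame: the origin (TCP) lies at the very end of the fingers, on their centre line; the grasp point (between the pads) lies 19 mm behind it; z points along the fingers, y is the line along which they close (so a half turn about z gives the same grasp; the last joint's range is limited). The gripper opens to 85 mm and grips with 20 to 120 N. Pads are 22 mm wide; open, the fingers measure 114 mm over their backs; the gripper's body (76 mm by 85 mm) begins 54 mm behind the grasp point. The pads swing forward as they close: fully open they stand 13 mm farther back than shut.
Start: joints at [-1.276, 0.291, -0.153, 1.127, 0, 1.431], TCP at [0.221, -0.476, 0.231] pointing down, gripper open.
Joint ranges: [-2.52, 2.52], [-0.91, 1.74], [-1.3, 1.37], [-1.96, 2.02], [-1.52, 1.47], [-3.14, 3.14]. Speed limits (rad/s): [2.22, 2.22, 2.79, 3.14, 3.14, 3.14].

INTERFACE

Orientations are given as [roll, pitch, yaw] about the fixed x, y, z axes, in that order (R = Rz(yaw) Ry(pitch) Rx(roll)).
In Python, from cell import arm, viewer, finish_job gives the robot as it stands.
- The arm moves only by the tool servo_tool, never from a script. Its argument "commands" is a list of rows, each an object of numbers: "dx", "dy", "dz": the shift along the tool's x, y, z as a fraction of full scale; "rx", "ry", "rz": the turn, a rotation vector about the tool's x, y, z as a fraction of full scale. A call has 1 to 12 rows; each row shifts and turns the commanded pose from where the row before left it, along the tool's axes as they then stand; what a row does not reach is not made up. Full scale, the value 1, is 0.08 m for a shift and 2 rad for a turn. A row lasts 1/8 s, in which the tool goes at most 62.5 mm and 10.7 degrees, less where a joint would pass 70% of its speed; a pose out of reach is approached as far as the arm can. A call with a number of a shift or a turn outside -1 to 1 is refused whole. A call with a gripper value outside its range is refused whole. "gripper" is the opening, from 0 (shut) to 1 (fully open), set as the call begins (left out, the last holds). The fingers move at their own pace and stop on an object; "newtons" is the grip in N (left out, the last holds). Time passes only in rows, so rows that do not move let the fingers close. It gives the time, the measured TCP pose, the force, the opening and the grip force at its end, in the units of the state.
- arm.get_state(): the state, without advancing time (a new reading comes with each control period).
- viewer.snapshot(name): name is "scene" or "top" or "wrist"; returns (picture, depth): 480x640x3 uint8, red, green, blue; 480x640 float32, m along the optical axis (not along the pixel's ray), 0 where there is no reading.
- viewer.get_calibration(name): a dict with "vfov" (degrees; the focal length in pixels is half the picture's height over the tangent of half this angle, whatever the lens; pixels are square), "cx", "cy" (the principal point, pixels), "R" (3x3) and "t" (3): a world point X has camera coordinates R X + t; the wrist camera has in their place "tool_from_camera" (4x4, takes a point from camera to tool coordinates, whose origin is the TCP and whose axes are the flange's). Camera axes: x right, y down, z forward; pixel columns grow to the right and rows downward; lengths in m; the calibration is good to about 2 mm. A picture is of the moment at which its call begins: read the wrist's pose just before it. get_calibration takes no time and is no camera call.
- finish_job(): hands the job in; it is judged then, once.
The state is a dict: "clock": time; "joint_positions": joint angles; "joint_velocities": joint speeds; "effort": joint torques, N m; "eef_pos": TCP position; "tcp_rot": TCP orientation; "contact_force": force on the tool from outside, world axes, zero at the start; "ft_torque": the same for the moment, N m; "finger_gap": opening from 0.0 (shut) to 1.0 (fully open); "grasp_force": force on a finger pad.
Only numpy, scipy, OpenCV 4.12 (cv2) and the standard library are available. Lean on these libraries where they do the work, as an engineer would, in place of code of your own. Each camera call takes 0.05 s, during which the arm holds its last target. There are 200 camera calls.

TASK

Lift the blue cover off the yellow catch of the sample carrier and stand it upright on the bench, clear of the carrier. Then squeeze the yellow tab and its grey post together between the fingers until the tab is fully home, after it the red tab with its post the same way, take the black handle and swing the gate past its detent until it stands wide open, nearly square to the front. The gate springs back, so finish while still gripping the handle and holding it open; leave the bystanding things as they are.

Things in the scene. Friction and masses are not known exactly. Their poses are not given: they have to be found in the camera images.
- carrier: fixed sample carrier, a white-roofed box with clear walls, 100 mm deep (x), 160 wide (y), 100 high. Origin: centre of its underside; +x points to its back, +y to its left seen from the front, z up. The gate closes its front (x -55 mm). On the roof stand the catches, 138 mm above the underside at most; flat steel bars between them reach 108 mm
- cover: loose blue hood over the yellow tab and post, 52 (x) x 32 (y) x 28 mm, open below, 50 g; round knob on top, 18 mm in diameter, from 28 to 54 mm above the origin. Origin: centre of its underside. It rests on tab and post with its origin 114 mm above the carrier's underside and lifts straight up
- yellow_tab: yellow upright tab, at carrier x -5, y 35 mm, 8 mm thick (x), 18 mm wide (y), 38 mm high; origin: centre of its foot on the roof. It slides 14 mm along carrier +x towards yellow_post
- yellow_post: grey fixed post at carrier x 25, y 35 mm, same size as the tab; origin: centre of its foot on the roof, 30 mm along carrier +x from the unsqueezed tab. Pinch tab and post from above between the two fingers: 38 mm over both, 24 mm when home
- yellow_catch (a joint): travel of the yellow tab, m: about 0 as found, 0.014 fully home. Stiff friction of about 6 N, no spring: it stays where it is squeezed to. Beyond about 0.011 its steel tongue frees the red catch
- red_tab: red upright tab, at carrier x 0, y -50 mm, 18 mm wide (x), 8 mm thick (y), 38 mm high; origin: centre of its foot. It slides 14 mm along carrier +y towards red_post, only after the yellow catch is home
- red_post: grey fixed post at carrier x 0, y -20 mm, same size as the red tab; origin: centre of its foot, 30 mm along carrier +y from the unsqueezed tab
- red_catch (a joint): travel of the red tab, m: about 0 as found, 0.014 fully home, friction as the yellow one. Its nose holds the gate until beyond about 0.011
- gate_handle: black round upright peg on the gate's top edge, 14 mm in diameter, 58 mm high, top 156 mm above the carrier's underside; origin: centre of its foot, at carrier x -55, y -15 mm when shut. It swings with the gate on a circle of 80 mm radius about gate_hinge
- gate_hinge (a point): point on the gate's upright hinge axis, at the carrier's front left edge (carrier x -55, y 65 mm), 136 mm above its underside
- gate (a joint): angle of the gate, rad: 0 shut, opens towards the carrier's front (the handle first moves along carrier -x; clockwise from above) up to a stop at 1.5. A spring shuts it (about 1 to 3 N at the handle); a sprung detent is passed between about 0.2 and 1.0 (up to about 3 N more), and the gate let go beyond it falls back to about 0.9
- vial_black_foot: bystander: sample vial with white cap and dark foot, 24 x 24 x 64 mm, origin under its centre
- dropper: bystander: white dropper bottle, 29 x 29 x 70 mm, origin under its centre
- marker: bystander: lying white pen with black cap, about 137 mm long, 15 mm thick
- cup: bystander: clear plastic cup, 66 mm wide, 72 mm high, origin under its centre
- blue_tube: bystander: upright tube with blue cap, 34 mm in diameter, 112 mm high, origin under its centre
- cap_blue: bystander: blue screw cap, 30 mm in diameter, 14 mm high, origin under its centre. All bystanders and the carrier stand on a fixed pale blue pad, 1.5 mm thick, flat on the worktop, where the cover may be stood too
There are look-alikes about, which are no part of the job. Several things have the shape of the cover; the one meant has the colours described above.

How it is judged:
By the outcome, as a careful person would: the job done as asked, in the order asked, and still so for the second after the job is handed in, while the arm keeps its last pose, push and grip.
It also fails if it takes over 70 s, if anything falls off the work surface, if the arm or the gripper's body presses on something with over 40 N, if the wrist force passes 120 N, or if a joint passes its speed limit or range.

## Working session

There is one attempt and no reset: what is moved stays moved. The work goes in short steps, Python scripts to look and compute and a tool call to move; the robot and the scene stay as the last step left them, time stands still between calls to the robot, and variables do not carry over. Pictures are saved under pics/ and viewed, at most 10 in all, crops included, and the job is handed in when it is done.

Besides the shell and the picture viewer there is one more tool, called by a JSON object that holds its "method" and its "body", one argument or row to a line. servo_tool: Moves the arm, as the interface text tells. Its arguments: {"type":"object","properties":{"commands":{"type":"array","items":{"type":"object","properties":{"dx":{"type":"number"},"dy":{"type":"number"},"dz":{"type":"number"},"rx":{"type":"number"},"ry":{"type":"number"},"rz":{"type":"number"}}}},"gripper":{"type":"number"},"newtons":{"type":"number"}},"required":["commands"]}

```bash
mkdir -p pics; ls; python3 - <<'E'
from cell import arm, viewer
import cv2,numpy as np
for n in("scene","top"):
    p,d=viewer.snapshot(n); cv2.imwrite(f"pics/{n}0.png",p[:,:,::-1]); np.savez(f"pics/{n}0.npz",p=p,d=d)
    c=viewer.get_calibration(n); print(n,c)
print(viewer.get_calibration("wrist")); s=arm.get_state(); print(s)
E
```

```text
pics
scene {'vfov': 45.85494667337769, 'cx': 317.1477834754666, 'cy': 236.04569760401793, 'R': array([[ 0.76411026, -0.6449416 ,  0.01363271],
       [-0.45461738, -0.55337172, -0.69792749],
       [ 0.45766643,  0.52709588, -0.71603867]]), 't': array([-0.47403793,  0.19862283,  1.12337734])}
top {'vfov': 50.26920308600111, 'cx': 314.718913749041, 'cy': 241.00253226264914, 'R': array([[ 0.00629389, -0.99971919,  0.02284562],
       [-0.99734656, -0.00793268, -0.0723665 ],
       [ 0.0725274 , -0.02232954, -0.99711643]]), 't': array([-0.19178521,  0.50011712,  1.03608279])}
{'vfov': 69.33459552829557, 'cx': 315.2204168462761, 'cy': 243.8179129586544, 'tool_from_camera': array([[ 7.43552610e-05, -9.55544551e-01, -2.94846748e-01,
         7.50342311e-02],
       [ 9.99999995e-01,  5.17914349e-05,  8.43361422e-05,
         1.24566162e-03],
       [-6.53164050e-05, -2.94846753e-01,  9.55544550e-01,
        -1.42786521e-01],
       [ 0.00000000e+00,  0.00000000e+00,  0.00000000e+00,
         1.00000000e+00]])}
{'clock': 0.1, 'joint_positions': array([-1.27634399e+00,  2.91229535e-01, -1.54031145e-01,  1.12669693e+00,
       -2.79415525e-05,  1.43148174e+00]), 'joint_velocities': array([ 0.00186884, -0.00092   ,  0.00183913,  0.00273632,  0.00270365,
        0.00183322]), 'effort': array([ 1.90298997e-03, -5.37975705e+01,  3.31919861e+01,  9.28546448e-03,
       -1.92400421e-04, -8.68420898e-06]), 'eef_pos': array([ 0.22052914, -0.47601435,  0.23079418]), 'tcp_rot': array([-3.14043874e+00, -1.33589740e-04,  4.33766865e-01]), 'contact_force': array([ 0.92753636, -1.14903029,  0.03111332]), 'ft_torque': array([ 0.00086196,  0.00942989, -0.04839358]), 'grasp_force': 0.0, 'finger_gap': 1.0002385491685624}
```

View pics/scene0.png

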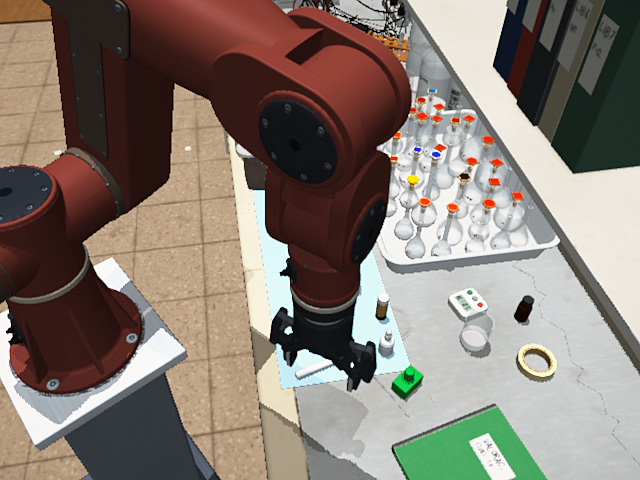

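View pics/top0.png

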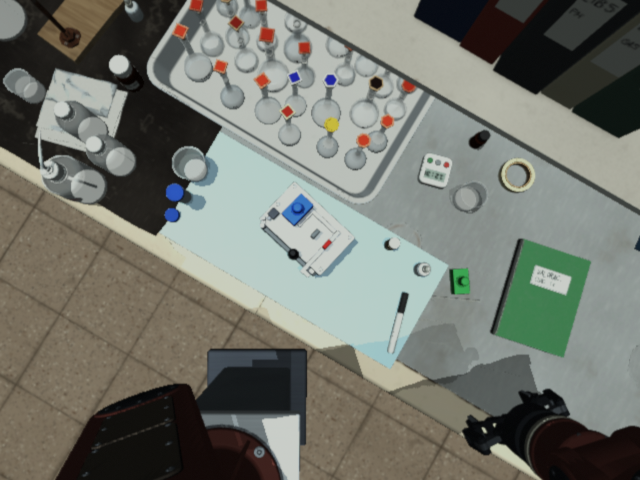

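The top view shows the carrier around (307,230). The blue cover with its knob is at (297,208), the red tab at (328,244), the black handle at (293,254), and the green look-alike at (460,281) on the right. Only the blue hood sits on the carrier's roof. I'll confirm it in a crop and measure.

```bash
cat > h.py <<'E'
import numpy as np,cv2
from cell import arm,viewer
from scipy.spatial.transform import Rotation as Ro
def cam(n,st=None):
    c=viewer.get_calibration(n); f=240/np.tan(np.radians(c["vfov"])/2)
    if n=="wrist":
        T=np.eye(4);T[:3,:3]=Ro.from_euler("xyz",st["tcp_rot"]).as_matrix();T[:3,3]=st["eef_pos"]
        M=T@c["tool_from_camera"];R=M[:3,:3];o=M[:3,3]
    else: R=c["R"].T;o=-R@c["t"]
    return f,c["cx"],c["cy"],R,o
def ray(C,u,v,z):
    f,cx,cy,R,o=C; d=R@np.array([(u-cx)/f,(v-cy)/f,1]); return o+d*(z-o[2])/d[2]
def cloud(C,dep):
    f,cx,cy,R,o=C; v,u=np.mgrid[:480,:640]
    return np.stack([(u-cx)/f*dep,(v-cy)/f*dep,dep],-1)@R.T+o
E
python3 - <<'E'
from h import *
z=np.load("pics/top0.npz");p=z["p"];d=z["d"];C=cam("top");P=cloud(C,d)
cv2.imwrite("pics/crop0.png",cv2.resize(p[165:295,230:380,::-1],None,fx=5,fy=4.6*1,interpolation=cv2.INTER_CUBIC)[:600,:800])
for u,v in[(297,208),(305,205),(293,253),(328,244),(316,234),(300,235),(340,235),(273,213),(350,330),(394,243),(425,269),(175,192),(190,165),(398,320),(330,300)]: print(u,v,np.round(P[v,u],4))
hsv=cv2.cvtColor(p,cv2.COLOR_RGB2HSV)
roof=((P[:,:,2]>.085)&(P[:,:,2]<.115)).astype(np.uint8); roof[:170]=0;roof[290:]=0;roof[:,:240]=0;roof[:,370:]=0
pts=P[roof>0][:,:2].astype(np.float32);print(len(pts),np.median(P[roof>0][:,2]),cv2.minAreaRect(pts*1000))
b=cv2.inRange(hsv,(100,120,60),(125,255,255));b[:190]=0;b[230:]=0;b[:,:280]=0;b[:,320:]=0
Q=P[b>0];print("blue",np.percentile(Q[:,2],[5,50,95]));q=Q[(Q[:,2]>.125)&(Q[:,2]<.15)];print(cv2.minAreaRect((q[:,:2]*1000).astype(np.float32)));k=Q[Q[:,2]>.16];print(k.mean(0),len(k))
r=cv2.inRange(hsv,(0,150,80),(8,255,255));r[:225]=0;r[265:]=0;r[:,:310]=0;r[:,350:]=0
Q=P[r>0];Q=Q[Q[:,2]>.125];print("red",Q.mean(0),cv2.minAreaRect((Q[:,:2]*1000).astype(np.float32)))
m=(P[:,:,2]>.148)&(p.max(2)<60);m[:235]=0;m[270:]=0;m[:,:280]=0;m[:,310:]=0;print("handle",P[m].mean(0),m.sum())
E
```

```text
297 208 [ 0.5493 -0.153   0.1694]
305 205 [ 0.5585 -0.1672  0.1433]
293 253 [ 0.4697 -0.1464  0.1569]
328 244 [ 0.4875 -0.2099  0.1398]
316 234 [ 0.5056 -0.1878  0.1401]
300 235 [ 0.5066 -0.1583  0.1043]
340 235 [ 0.5074 -0.2346  0.1015]
273 213 [ 0.5465 -0.1073  0.1177]
350 330 [ 0.318  -0.2631  0.0028]
394 243 [ 0.4954 -0.3443  0.0667]
425 269 [ 0.4444 -0.4062  0.0637]
175 192 [0.5853 0.078  0.1124]
190 165 [0.6535 0.0675 0.039 ]
398 320 [ 0.3399 -0.3613  0.0131]
330 300 [ 0.3797 -0.2213  0.0009]
4015 0.10116770138548692 ((513.10400390625, -164.0841522216797), (160.13388061523438, 120.20201110839844), 47.41122055053711)
blue [0.13992147 0.1432993  0.16906229]
((550.2727661132812, -152.87420654296875), (30.834028244018555, 51.33744430541992), 46.35292053222656)
[ 0.54710858 -0.15257745  0.18974034] 83
red [ 0.48700529 -0.20677015  0.13901481] ((487.003662109375, -206.66787719726562), (3.9558653831481934, 15.700969696044922), 45.289833068847656)
handle [ 0.46956812 -0.14482768  0.15621703] 45
```

View pics/crop0.png

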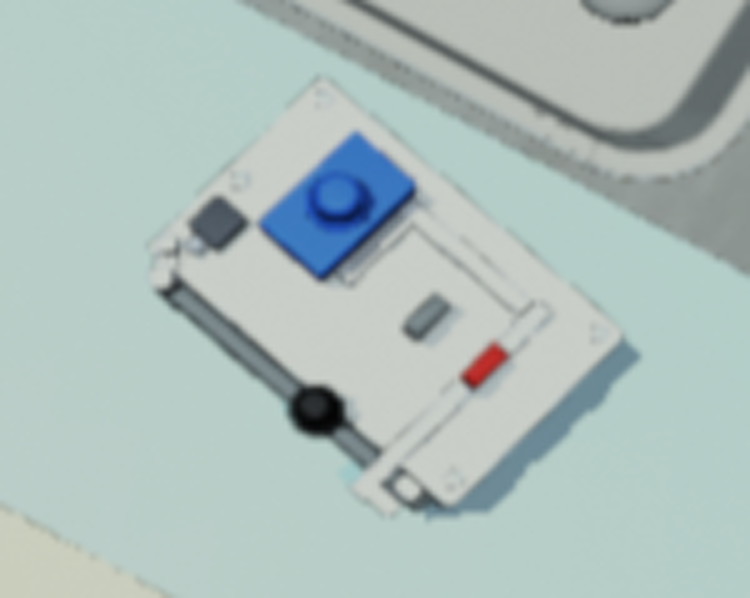

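The crop confirms the cover: a plain blue hood with a round blue knob at crop (338,195), on the carrier roof. The red tab is at crop (485,365) and the handle at (316,408). Next I fit the carrier pose.

```bash
cat >> h.py <<'E'
def fit(L,W):
    L=np.array(L,float);W=np.array(W,float)[:,:2];l=L-L.mean(0);w=W-W.mean(0)
    c=np.arctan2((l[:,0]*w[:,1]-l[:,1]*w[:,0]).sum(),(l*w).sum()); R=np.array([[np.cos(c),-np.sin(c)],[np.sin(c),np.cos(c)]])
    o=W.mean(0)-R@L.mean(0); return c,o,(L@R.T+o)-W
def plan(xyz,yaw,st=None):
    "tool-frame shift (units of full scale), after-turn rz units"
    st=st or arm.get_state(); T=Ro.from_euler("xyz",st["tcp_rot"]); D=Ro.from_euler("xyz",[np.pi,0,yaw])
    print("pos",np.round(st["eef_pos"],4),"rot",np.round(st["tcp_rot"],3),"t",round(st["clock"],2),"gap",round(st["finger_gap"],3),"F",np.round(st["contact_force"],1))
    d=np.array(xyz)-st["eef_pos"]
    print("shift units now",np.round(T.inv().apply(d)/.08,3),"turn units",np.round((T.inv()*D).as_rotvec()/2,3),"shift in target frame",np.round(D.inv().apply(d)/.08,3))
E
python3 - <<'E'
from h import *
C=cam("top")
L=[(10,35),(0,-50),(0,-20),(-55,-15)]
W=[(550.3,-152.9),(487,-206.7),(505.6,-187.8),(469.6,-144.8)]
c,o,r=fit(np.array(L)/1e3,np.array(W)/1e3);print(c,o,r*1e3)
R=np.array([[np.cos(c),-np.sin(c)],[np.sin(c),np.cos(c)]])
for w in[(.5465,-.1073),(.38,-.25)]: print("in carrier",R.T@(np.array(w)-o))
print(R@[.01,.035]+o)
ps=c+np.pi/2;print(ps)
k=np.array([*(R@[.01,.035]+o),.27]); k[:2]-=.05*np.array([np.cos(ps),np.sin(ps)])
print(k);plan(k,ps)
E
```

```text
-0.7501515962180031 [ 0.51987721 -0.17157486] [[ 0.75430193  0.11313195]
 [-1.21027558 -1.45414107]
 [ 0.64221462  1.59342472]
 [-0.18624097 -0.2524156 ]]
in carrier [-0.02434252  0.06517264]
in carrier [-0.04886583 -0.15273593]
[ 0.5510543  -0.15278687]
0.8206447305768935
[ 0.51696682 -0.18936614  0.27      ]
pos [ 0.2205 -0.476   0.2308] rot [-3.14  -0.     0.434] t 0.1 gap 1.0 F [ 0.9 -1.1  0. ]
shift units now [ 4.868 -1.694 -0.487] turn units [-0.001 -0.    -0.193] shift in target frame [ 5.148  0.268 -0.49 ]
```

{"method": "servo_tool", "body": {
  "commands": [
    {"dz": -0.163,"rz": -0.064},
    {"dz": -0.163,"rz": -0.064},
    {"dz": -0.163,"rz": -0.065},
    {"dx": 0.4,"dy": 0.03},
    {"dx": 0.6,"dy": 0.03},
    {"dx": 0.6,"dy": 0.03},
    {"dx": 0.6,"dy": 0.03},
    {"dx": 0.6,"dy": 0.03},
    {"dx": 0.6,"dy": 0.03},
    {"dx": 0.6,"dy": 0.03},
    {"dx": 0.6,"dy": 0.03},
    {"dx": 0.54,"dy": 0.03}
  ],
  "gripper": 0.6,
  "newtons": 30
}}

```text
$.commands[0]: bad value
```

```bash
python3 - <<'E'
from h import *
s=arm.get_state();p,d=viewer.snapshot("wrist");s2=arm.get_state()
import pickle;pickle.dump((s,p,d),open("w1.pkl","wb"))
cv2.imwrite("pics/w1.png",p[:,:,::-1]);print(s["eef_pos"],s["tcp_rot"],s["clock"],s2["eef_pos"])
E
```

```text
[ 0.22052914 -0.47601435  0.23079418] [-3.14043874e+00 -1.33589740e-04  4.33766865e-01] 0.1 [ 0.22058886 -0.47603427  0.23089123]
```

View pics/w1.png

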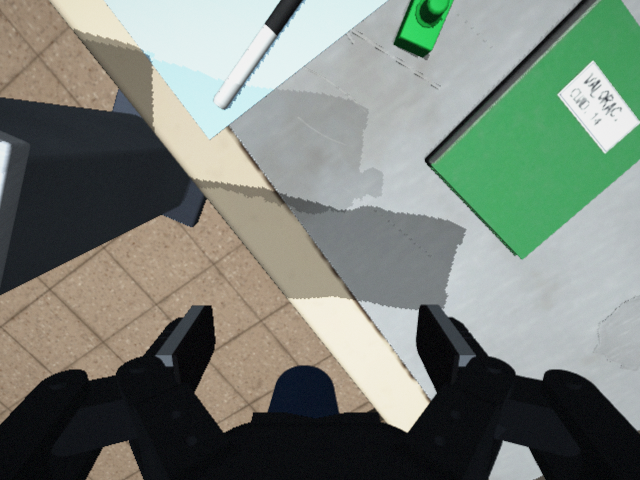

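The picture is the start view: the move was refused ("bad value" in row 0), so nothing moved. I'll try again with all six keys and rounder numbers.

{"method": "servo_tool", "body": {
  "commands": [
    {"dx": 0,"dy": 0,"dz": -0.16,"rx": 0,"ry": 0,"rz": -0.06}
  ],
  "gripper": 0.6,
  "newtons": 30
}}

```text
clock: 0.28
eef_pos: [0.2204, -0.4756, 0.2432]
tcp_rot: [-3.139, -0.001, 0.556]
contact_force: [0.3, 0.3, 0.4]
finger_gap: 0.819
grasp_force: 0.0
```

{"method": "servo_tool", "body": {
  "commands": [
    {"dx": 0,"dy": 0,"dz": -0.165,"rx": 0,"ry": 0,"rz": -0.065},
    {"dx": 0,"dy": 0,"dz": -0.165,"rx": 0,"ry": 0,"rz": -0.065},
    {"dx": 0.4,"dy": 0.03,"dz": 0,"rx": 0,"ry": 0,"rz": 0},
    {"dx": 0.6,"dy": 0.03,"dz": 0,"rx": 0,"ry": 0,"rz": 0},
    {"dx": 0.6,"dy": 0.03,"dz": 0,"rx": 0,"ry": 0,"rz": 0},
    {"dx": 0.6,"dy": 0.03,"dz": 0,"rx": 0,"ry": 0,"rz": 0},
    {"dx": 0.6,"dy": 0.03,"dz": 0,"rx": 0,"ry": 0,"rz": 0},
    {"dx": 0.6,"dy": 0.03,"dz": 0,"rx": 0,"ry": 0,"rz": 0},
    {"dx": 0.6,"dy": 0.03,"dz": 0,"rx": 0,"ry": 0,"rz": 0},
    {"dx": 0.6,"dy": 0.03,"dz": 0,"rx": 0,"ry": 0,"rz": 0},
    {"dx": 0.54,"dy": 0.03,"dz": 0,"rx": 0,"ry": 0,"rz": 0},
    {"dx": 0,"dy": 0,"dz": 0,"rx": 0,"ry": 0,"rz": 0}
  ]
}}

```text
clock: 1.78
eef_pos: [0.5202, -0.1902, 0.2699]
tcp_rot: [-3.141, -0.0, 0.817]
contact_force: [-0.9, 0.0, -0.1]
finger_gap: 0.605
grasp_force: 0.0
```

```bash
python3 - <<'E'
from h import *
s=arm.get_state();p,d=viewer.snapshot("wrist");s2=arm.get_state()
import pickle;pickle.dump((s,p,d),open("w1.pkl","wb"))
cv2.imwrite("pics/w2.png",p[:,:,::-1]);print(s["eef_pos"],s["tcp_rot"],s["clock"],s2["eef_pos"])
E
```

```text
[ 0.52017441 -0.19018471  0.26994409] [-3.14087452e+00 -2.81717835e-04  8.17374284e-01] 1.775 [ 0.51914892 -0.19133803  0.27000115]
```

View pics/w2.png

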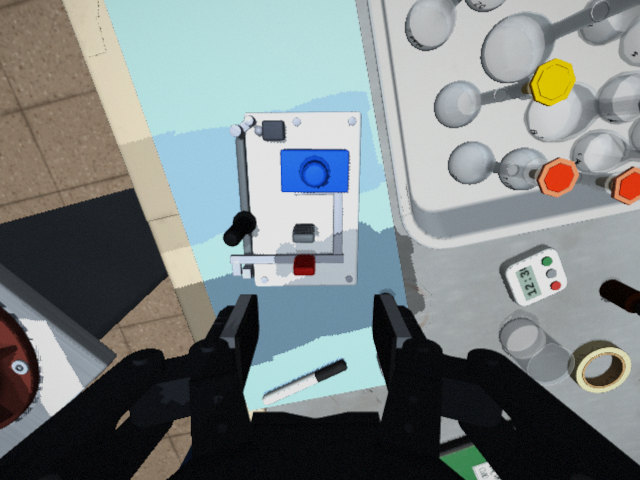

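The wrist view shows the cover at (315,171), post (304,232), red tab (304,265), handle (241,225, top near 247,217) and the carrier aligned with the image axes. Now I refine the measurements.

```bash
python3 - <<'E'
from h import *
import pickle
s,p,d=pickle.load(open("w1.pkl","rb"));C=cam("wrist",s);P=cloud(C,d);z=P[:,:,2]
hsv=cv2.cvtColor(p,cv2.COLOR_RGB2HSV)
def box(m,name):
    m=cv2.morphologyEx(m.astype(np.uint8),cv2.MORPH_OPEN,np.ones((2,2)));n,_,st,ce=cv2.connectedComponentsWithStats(m);i=1+st[1:,4].argmax();mm=_==i
    q=P[mm];print(name,st[i],"mean",np.round(q.mean(0),4),"rect",cv2.minAreaRect((q[:,:2]*1000).astype(np.float32)));return q
def win(u0,u1,v0,v1): w=np.zeros(z.shape,bool);w[v0:v1,u0:u1]=1;return w
blue=cv2.inRange(hsv,(100,120,60),(125,255,255))>0
cov=box(blue&(z>.135)&(z<.15)&win(270,360,140,200),"covertop")
kn=box(blue&(z>.16)&win(270,360,140,200),"knobtop")
red=cv2.inRange(hsv,(0,150,60),(8,255,255))>0
rt=box(red&(z>.134)&win(285,330,245,285),"red")
po=box((z>.134)&win(285,330,215,245)&~red,"post")
ha=box((z>.150)&win(215,265,200,250),"handle")
roof=box((z>.095)&(z<.106)&(p.min(2)>120)&win(235,365,105,290),"roof")
bl=box((z>.11)&win(255,290,115,143),"block")
m=lambda q:np.array(cv2.minAreaRect((q[:,:2]*1000).astype(np.float32))[0])/1e3
c,o,r=fit(np.array([(10,35),(0,-50),(0,-20),(-55,-15)])/1e3,[m(cov),m(rt),m(po),m(ha)]);print(c,o,r*1e3,c+np.pi/2)
plan([*m(kn),.144],c+np.pi/2)
E
```

```text
covertop [ 282  150   68   43 2288] mean [ 0.555  -0.1546  0.144 ] rect ((556.0258178710938, -154.08187866210938), (47.33063507080078, 58.65921401977539), 46.802486419677734)
knobtop [303 162  25  26 518] mean [ 0.5548 -0.155   0.1685] rect ((557.0073852539062, -149.59640502929688), (35.789730072021484, 17.149362564086914), 66.11003875732422)
red [295 268  20   8 154] mean [ 0.4898 -0.2107  0.1354] rect ((485.5595703125, -215.26145935058594), (22.743209838867188, 16.081634521484375), 46.712162017822266)
post [294 232  22  12 227] mean [ 0.5107 -0.1888  0.1356] rect ((532.1454467773438, -164.51351928710938), (95.33482360839844, 19.69134521484375), 46.50982666015625)
handle [224 230  19  17 256] mean [ 0.4704 -0.1483  0.1442] rect ((443.2955017089844, -153.91378784179688), (76.06400299072266, 12.485555648803711), 12.331476211547852)
roof [  241   112   122   175 13205] mean [ 0.5266 -0.1692  0.1014] rect ((509.779541015625, -187.41175842285156), (209.3140411376953, 127.46844482421875), 47.09774398803711)
block [256 121  30  21 495] mean [ 0.5498 -0.1093  0.1163] rect ((557.6276245117188, -115.6373062133789), (15.779293060302734, 49.135475158691406), 50.47941207885742)
-0.5602984461980818 [ 0.52042941 -0.16733264] [[ -8.52507804  11.08322368]
 [  8.29788617   5.57398857]
 [-22.34481926 -19.76105521]
 [ 22.57201113   3.10384295]] 1.0104978805968148
pos [ 0.5191 -0.1913  0.27  ] rot [-3.141  0.     0.816] t 1.82 gap 0.595 F [-0.2 -0.7  0. ]
shift units now [ 0.705 -0.011  1.575] turn units [-0.     0.    -0.097] shift in target frame [0.693 0.124 1.575]
```

```bash
cat > m.py <<'E'
from h import *
s=arm.get_state();p,d=viewer.snapshot("wrist")
C=cam("wrist",s);hsv=cv2.cvtColor(p,cv2.COLOR_RGB2HSV);z=cloud(C,d)[:,:,2]
def win(u0,u1,v0,v1): w=np.zeros(z.shape,bool);w[v0:v1,u0:u1]=1;return w
def ctr(m,h,name):
    n,l,st,ce=cv2.connectedComponentsWithStats(m.astype(np.uint8));i=1+st[1:,4].argmax()
    v,u=np.nonzero(l==i);pts=np.array([ray(C,a,b,h)[:2] for a,b in zip(u,v)])
    r=cv2.minAreaRect((pts*1000).astype(np.float32));print(name,st[i],np.round(pts.mean(0)*1000,1),np.round(r[0],1),np.round(r[1],1),round(r[2],1));return pts.mean(0)
E
python3 - <<'E'
from m import *
blue=cv2.inRange(hsv,(100,120,60),(125,255,255))>0
print(s["eef_pos"],s["tcp_rot"])
kn=ctr(blue&(z>.16)&win(270,360,140,200),.1695,"knob")
cov=ctr(blue&(z>.13)&win(270,360,140,200),.1435,"cover")
red=cv2.inRange(hsv,(0,150,60),(8,255,255))>0
rt=ctr(red&(z>.134)&win(285,330,245,285),.1395,"red")
po=ctr((z>.134)&win(285,330,215,245)&~red,.1395,"post")
ha=ctr((z>.152)&win(215,265,200,250),.1575,"handle")
rf=ctr((p.min(2)>110)&(z>.08)&(z<.16)&win(235,365,105,290),.1015,"roof")
c,o,r=fit(np.array([(10,35),(0,-50),(0,-20)])/1e3,[kn,rt,po]);print(c,o,r*1e3,c+np.pi/2)
R=np.array([[np.cos(c),-np.sin(c)],[np.sin(c),np.cos(c)]]);print("handle in c",R.T@(ha-o))
plan([*kn,.144],c+np.pi/2)
cv2.imwrite("pics/w3.png",cv2.resize(p[100:300,220:380,::-1],None,fx=3,fy=3))
E
```

```text
[ 0.51914892 -0.19133803  0.27000115] [-3.14075544e+00  3.92159755e-04  8.16120235e-01]
knob [302 159  26  26 519] [ 554.7 -153.9] [ 554.6 -153.9] [17.  16.9] 1.7
cover [ 280  147   69   43 2867] [ 554.6 -153.8] [ 554.6 -154. ] [31.3 51.5] 46.8
red [294 263  21  10 178] [ 491.4 -207.8] [ 491.9 -207.9] [ 8.1 16.9] 46.8
post [292 228  23  14 238] [ 511.4 -187. ] [ 511.5 -186.8] [10.2 17.8] 51.8
handle [223 227  18  18 245] [ 475.2 -146.5] [ 475.1 -146.5] [12.9 13.1] 88.8
roof [  235   109   127   175 14926] [ 524.3 -169.5] [ 518.3 -166.3] [158.2 117.3] 46.8
-0.7472148518798302 [ 0.52467215 -0.17207326] [[ 1.04853947  0.72007033]
 [-0.75114248 -0.95710815]
 [-0.29739699  0.23703782]] 0.8235814749150664
handle in c [-0.05371742 -0.01484671]
pos [ 0.5185 -0.1921  0.2701] rot [-3.141e+00  1.000e-03  8.150e-01] t 1.88 gap 0.597 F [ 0.5 -0.7 -0.4]
shift units now [0.658 0.003 1.576] turn units [-0.     0.    -0.004] shift in target frame [0.658 0.008 1.576]
```

{"method": "servo_tool", "body": {
  "commands": [
    {"dx": 0.3,"dy": 0,"dz": 0.3,"rx": 0,"ry": 0,"rz": -0.002},
    {"dx": 0.3,"dy": 0,"dz": 0.3,"rx": 0,"ry": 0,"rz": 0},
    {"dx": 0.05,"dy": 0,"dz": 0.2,"rx": 0,"ry": 0,"rz": 0},
    {"dx": 0,"dy": 0,"dz": 0,"rx": 0,"ry": 0,"rz": 0},
    {"dx": 0,"dy": 0,"dz": 0,"rx": 0,"ry": 0,"rz": 0},
    {"dx": 0,"dy": 0,"dz": 0,"rx": 0,"ry": 0,"rz": 0}
  ]
}}

```text
clock: 2.62
eef_pos: [0.5545, -0.1552, 0.2075]
tcp_rot: [3.14, -0.0, 0.817]
contact_force: [0.2, 0.1, 1.1]
finger_gap: 0.596
grasp_force: 0.0
```

```bash
python3 - <<'E'
from m import *
print(s["eef_pos"],s["tcp_rot"],s["clock"])
cv2.imwrite("pics/w4.png",p[:,:,::-1])
blue=cv2.inRange(hsv,(100,120,40),(125,255,255))>0
kn=ctr(blue&(z>.16),.1695,"knob")
cov=ctr(blue&(z>.13),.1435,"cover")
red=cv2.inRange(hsv,(0,150,60),(8,255,255))>0
rt=ctr(red&(z>.13)&(z<.15),.1395,"red")
p,d=viewer.snapshot("top"); C=cam("top");P=cloud(C,d);cv2.imwrite("pics/t4.png",p[150:300,220:400,::-1])
E
```

```text
[ 0.55452183 -0.15524441  0.20750541] [ 3.14013367e+00 -4.18961049e-04  8.16936407e-01] 2.625
knob [297 255  31  33 809] [ 556.  -152.7] [ 556.  -152.8] [19.2 16.8] 46.8
cover [ 271  229   83   59 4333] [ 555.7 -152.7] [ 554.5 -154. ] [38.8 51.4] 46.8
red [288 362  24  10 214] [ 491.3 -208.1] [ 491.1 -208.2] [ 7.5 16.4] 46.8
```

View pics/w4.png

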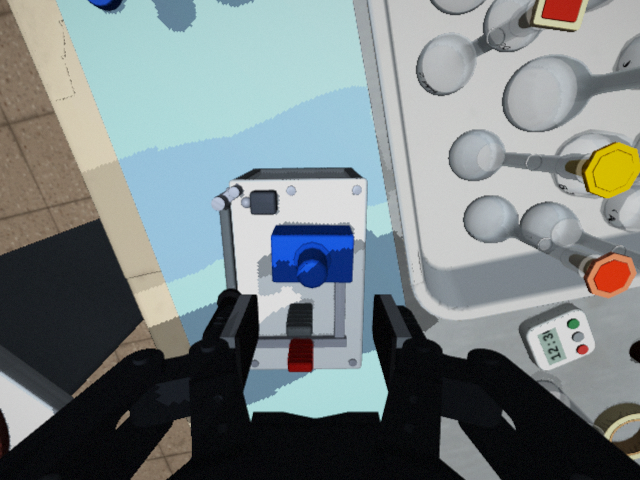

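The knob is at about (313,272), between the fingertips (inner edges near columns 258 and 373), so the tool is centred to within about 1 mm. I'll descend and grip.

{"method": "servo_tool", "body": {
  "commands": [
    {"dx": 0.01,"dy": -0.01,"dz": 0.3,"rx": 0,"ry": 0,"rz": 0.002},
    {"dx": 0,"dy": 0,"dz": 0.3,"rx": 0,"ry": 0,"rz": 0},
    {"dx": 0,"dy": 0,"dz": 0.1,"rx": 0,"ry": 0,"rz": 0},
    {"dx": 0,"dy": 0,"dz": 0.08,"rx": 0,"ry": 0,"rz": 0},
    {"dx": 0,"dy": 0,"dz": 0,"rx": 0,"ry": 0,"rz": 0}
  ]
}}

```text
clock: 3.35
eef_pos: [0.5545, -0.1534, 0.1444]
tcp_rot: [3.141, -0.0, 0.814]
contact_force: [-0.0, -0.8, 1.0]
finger_gap: 0.599
grasp_force: 0.0
```

{"method": "servo_tool", "body": {
  "commands": [
    {"dx": 0,"dy": 0,"dz": 0,"rx": 0,"ry": 0,"rz": 0},
    {"dx": 0,"dy": 0,"dz": 0,"rx": 0,"ry": 0,"rz": 0},
    {"dx": 0,"dy": 0,"dz": 0,"rx": 0,"ry": 0,"rz": 0},
    {"dx": 0,"dy": 0,"dz": 0,"rx": 0,"ry": 0,"rz": 0}
  ],
  "gripper": 0,
  "newtons": 25
}}

```text
clock: 3.85
eef_pos: [0.5547, -0.1534, 0.1447]
tcp_rot: [3.141, -0.0, 0.814]
contact_force: [-0.8, -0.1, 5.2]
finger_gap: 0.198
grasp_force: 24.6
```

{"method": "servo_tool", "body": {
  "commands": [
    {"dx": 0,"dy": 0,"dz": -0.15,"rx": 0,"ry": 0,"rz": 0},
    {"dx": 0,"dy": 0,"dz": -0.3,"rx": 0,"ry": 0,"rz": 0},
    {"dx": 0,"dy": 0,"dz": -0.4,"rx": 0,"ry": 0,"rz": 0},
    {"dx": 0,"dy": 0,"dz": -0.4,"rx": 0,"ry": 0,"rz": 0},
    {"dx": -0.3,"dy": -0.1,"dz": 0,"rx": 0,"ry": 0,"rz": 0},
    {"dx": -0.5,"dy": -0.15,"dz": 0,"rx": 0,"ry": 0,"rz": 0},
    {"dx": -0.5,"dy": -0.2,"dz": 0,"rx": 0,"ry": 0,"rz": 0},
    {"dx": -0.5,"dy": -0.15,"dz": 0,"rx": 0,"ry": 0,"rz": 0},
    {"dx": -0.4,"dy": -0.1,"dz": 0,"rx": 0,"ry": 0,"rz": 0},
    {"dx": -0.18,"dy": -0.07,"dz": 0,"rx": 0,"ry": 0,"rz": 0},
    {"dx": 0,"dy": 0,"dz": 0,"rx": 0,"ry": 0,"rz": 0}
  ]
}}

```text
clock: 5.22
eef_pos: [0.3786, -0.2496, 0.2445]
tcp_rot: [3.141, -0.0, 0.812]
contact_force: [0.3, -0.5, -1.6]
finger_gap: 0.197
grasp_force: 24.6
```

```bash
python3 - <<'E'
from h import *
s=arm.get_state();p,d=viewer.snapshot("wrist");q,e=viewer.snapshot("top")
cv2.imwrite("pics/b.png",np.hstack([cv2.resize(p[:,:,::-1],(400,300)),q[140:440,140:540,::-1]]))
np.savez("pics/t5.npz",p=q,d=e)
plan([.38,-.25,.0315],.82)
E
```

```text
pos [ 0.3795 -0.2492  0.2443] rot [ 3.141 -0.     0.814] t 5.33 gap 0.199 F [ 0.1  0.9 -0.6]
shift units now [-0.004  0.01   2.66 ] turn units [ 0.    -0.    -0.003] shift in target frame [-0.003  0.011  2.66 ]
```

View pics/b.png

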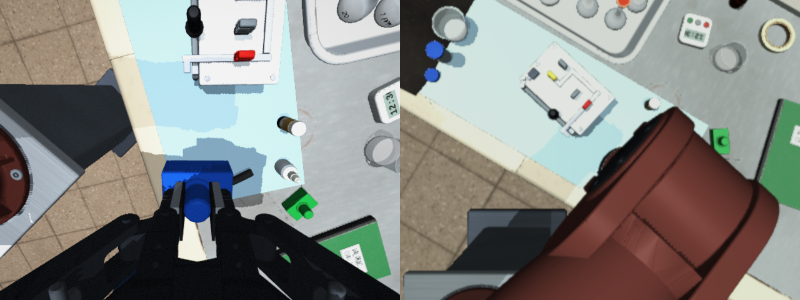

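Left half: the cover hangs from the gripper at (197,190). Right half: the uncovered yellow tab is at (552,75), the post at (563,65), the red tab at (587,105) and the handle at (553,115). The spot below is free (the marker is about 110 mm away), so I'll lower it.

{"method": "servo_tool", "body": {
  "commands": [
    {"dx": 0,"dy": 0,"dz": 0.3,"rx": 0,"ry": 0,"rz": 0},
    {"dx": 0,"dy": 0,"dz": 0.5,"rx": 0,"ry": 0,"rz": 0},
    {"dx": 0,"dy": 0,"dz": 0.5,"rx": 0,"ry": 0,"rz": 0},
    {"dx": 0,"dy": 0,"dz": 0.5,"rx": 0,"ry": 0,"rz": 0},
    {"dx": 0,"dy": 0,"dz": 0.4,"rx": 0,"ry": 0,"rz": 0},
    {"dx": 0,"dy": 0,"dz": 0.25,"rx": 0,"ry": 0,"rz": 0},
    {"dx": 0,"dy": 0,"dz": 0.1,"rx": 0,"ry": 0,"rz": 0},
    {"dx": 0,"dy": 0,"dz": 0.05,"rx": 0,"ry": 0,"rz": 0},
    {"dx": 0,"dy": 0,"dz": 0.03,"rx": 0,"ry": 0,"rz": 0},
    {"dx": 0,"dy": 0,"dz": 0,"rx": 0,"ry": 0,"rz": 0}
  ]
}}

```text
clock: 6.58
eef_pos: [0.3792, -0.2496, 0.0341]
tcp_rot: [3.141, -0.0, 0.814]
contact_force: [0.9, 0.3, -0.3]
finger_gap: 0.201
grasp_force: 24.6
```

```bash
python3 - <<'E'
from h import *
z=np.load("pics/t5.npz");p=z["p"];C=cam("top");P=cloud(C,z["d"]);hsv=cv2.cvtColor(p,cv2.COLOR_RGB2HSV)
def ctr(m,h,name):
    n,l,st,ce=cv2.connectedComponentsWithStats(m.astype(np.uint8));i=1+st[1:,4].argmax();v,u=np.nonzero(l==i)
    pts=np.array([ray(C,a,b,h)[:2] for a,b in zip(u,v)]);print(name,st[i],np.round(pts.mean(0)*1e3,1));return pts.mean(0)
w=np.zeros((480,640),bool);w[180:275,260:360]=1
ye=ctr(w&(cv2.inRange(hsv,(20,120,80),(35,255,255))>0)&(P[:,:,2]>.12),.1395,"yellow")
rd=ctr(w&(cv2.inRange(hsv,(0,150,60),(8,255,255))>0)&(P[:,:,2]>.12),.1395,"red")
ha=ctr(w&(P[:,:,2]>.15)&(p.max(2)<70),.1575,"handle")
g=w&(P[:,:,2]>.13)&(hsv[:,:,1]<90)&(p.max(2)<150)
n,l,st,ce=cv2.connectedComponentsWithStats(g.astype(np.uint8));print([(a.tolist(),np.round(ray(C,*c,.1395)*1e3,1)) for a,c in zip(st[1:],ce[1:]) if a[4]>8])
print(fit(np.array([(-5,35),(0,-50),(-55,-15)])/1e3,[ye,rd,ha]))
plan([.38,-.25,.031],.82)
E
```

```text
yellow [288 212   8   8  38] [ 539.5 -142.4]
red [323 241   8   8  28] [ 486.5 -206.6]
handle [289 250   7   7  43] [ 469.7 -144.8]
[([298, 201, 10, 8, 27], array([ 559.6, -163.3,  139.5])), ([311, 230, 9, 9, 27], array([ 505.3, -185.8,  139.5])), ([289, 250, 8, 8, 51], array([ 469.7, -144.8,  139.5]))]
(np.float64(-0.7461338796681427), array([ 0.52004827, -0.17083233]), array([[ 0.00062672,  0.00062886],
       [-0.00044003, -0.00089937],
       [-0.0001867 ,  0.00027051]]))
pos [ 0.3792 -0.2496  0.0341] rot [ 3.141 -0.     0.814] t 6.58 gap 0.201 F [ 0.9  0.3 -0.3]
shift units now [0.004 0.011 0.039] turn units [ 0.    -0.    -0.003] shift in target frame [0.003 0.011 0.039]
```

{"method": "servo_tool", "body": {
  "commands": [
    {"dx": 0,"dy": 0,"dz": 0.02,"rx": 0,"ry": 0,"rz": 0},
    {"dx": 0,"dy": 0,"dz": 0.015,"rx": 0,"ry": 0,"rz": 0},
    {"dx": 0,"dy": 0,"dz": 0,"rx": 0,"ry": 0,"rz": 0}
  ]
}}

```text
clock: 6.95
eef_pos: [0.3788, -0.2494, 0.0309]
tcp_rot: [-3.142, -0.0, 0.814]
contact_force: [-0.7, -0.4, -0.8]
finger_gap: 0.202
grasp_force: 24.6
```

{"method": "servo_tool", "body": {
  "commands": [
    {"dx": 0,"dy": 0,"dz": 0,"rx": 0,"ry": 0,"rz": 0},
    {"dx": 0,"dy": 0,"dz": 0,"rx": 0,"ry": 0,"rz": 0}
  ],
  "gripper": 0.5
}}

```text
clock: 7.2
eef_pos: [0.3789, -0.2495, 0.031]
tcp_rot: [3.141, 0.0, 0.814]
contact_force: [-0.3, -0.4, 0.0]
finger_gap: 0.501
grasp_force: 0.0
```

{"method": "servo_tool", "body": {
  "commands": [
    {"dx": 0,"dy": 0,"dz": -0.15,"rx": 0,"ry": 0,"rz": 0},
    {"dx": 0,"dy": 0,"dz": -0.3,"rx": 0,"ry": 0,"rz": 0},
    {"dx": 0,"dy": 0,"dz": -0.5,"rx": 0,"ry": 0,"rz": 0},
    {"dx": 0,"dy": 0,"dz": -0.5,"rx": 0,"ry": 0,"rz": 0},
    {"dx": 0,"dy": 0,"dz": -0.5,"rx": 0,"ry": 0,"rz": 0},
    {"dx": 0,"dy": 0,"dz": -0.5,"rx": 0,"ry": 0,"rz": 0},
    {"dx": 0.3,"dy": 0.2,"dz": 0,"rx": 0,"ry": 0,"rz": 0},
    {"dx": 0.5,"dy": 0.2,"dz": 0,"rx": 0,"ry": 0,"rz": 0},
    {"dx": 0.5,"dy": 0.2,"dz": 0,"rx": 0,"ry": 0,"rz": 0},
    {"dx": 0.3,"dy": 0.1,"dz": 0,"rx": 0,"ry": 0,"rz": 0},
    {"dx": 0,"dy": 0,"dz": 0,"rx": 0,"ry": 0,"rz": 0},
    {"dx": 0,"dy": 0,"dz": 0,"rx": 0,"ry": 0,"rz": 0}
  ],
  "gripper": 0.8
}}

```text
clock: 8.7
eef_pos: [0.5069, -0.1949, 0.2273]
tcp_rot: [-3.142, 0.0, 0.814]
contact_force: [0.3, 0.2, -0.8]
finger_gap: 0.799
grasp_force: 0.0
```

```bash
python3 - <<'E'
from m import *
cv2.imwrite("pics/w6.png",p[:,:,::-1])
print(s["eef_pos"],s["tcp_rot"],arm.get_state()["eef_pos"])
bl=ctr((cv2.inRange(hsv,(100,120,40),(125,255,255))>0),.03,"cover")
Y=(cv2.inRange(hsv,(20,120,60),(35,255,255))>0)&(z>.133)&(z<.15)
ye=ctr(Y,.1395,"yellow")
rt=ctr((cv2.inRange(hsv,(0,150,60),(8,255,255))>0)&(z>.134)&(z<.15),.1395,"red")
g=(z>.134)&(z<.146)&(hsv[:,:,1]<90)&win(200,420,50,330)
n,l,st,ce=cv2.connectedComponentsWithStats(g.astype(np.uint8));print([(a.tolist(),np.round(ray(C,*c,.1395)*1e3,1)) for a,c in zip(st[1:],ce[1:]) if a[4]>40])
h=(z>.152)&(z<.165)&(p.max(2)<80)&win(150,420,50,300)
ha=ctr(h,.1575,"handle")
c,o,r=fit(np.array([(-5,35),(0,-50),(-55,-15)])/1e3,[ye,rt,ha]);print(c,o,r*1e3)
E
```

```text
[ 0.50686048 -0.19485844  0.22729895] [-3.14150293e+00  2.86378999e-04  8.13915472e-01] [ 0.506729   -0.19507653  0.22729991]
cover [ 242  304   49   44 1848] [ 384.1 -247.1] [ 381.9 -249.5] [53.7 54. ] 46.7
yellow [295 141  14  29 361] [ 544.5 -143.7] [ 544.5 -143.7] [17.5  8.2] 49.9
red [299 269  24  12 198] [ 491.2 -208.5] [ 491.8 -207.5] [ 8.5 16.5] 46.6
[([340, 140, 14, 30, 389], array([ 565.9, -163.4,  139.5])), ([297, 230, 27, 13, 329], array([ 511.3, -186.5,  139.5]))]
handle [215 227  22  21 345] [ 475.2 -146.4] [ 475.1 -146.4] [12.5 13.4] 88.5
-0.7476652921222235 [ 0.52511146 -0.17249877] [[ 0.77177498  0.29650087]
 [-0.13418419 -0.63089069]
 [-0.6375908   0.33438982]]
```

View pics/w6.png

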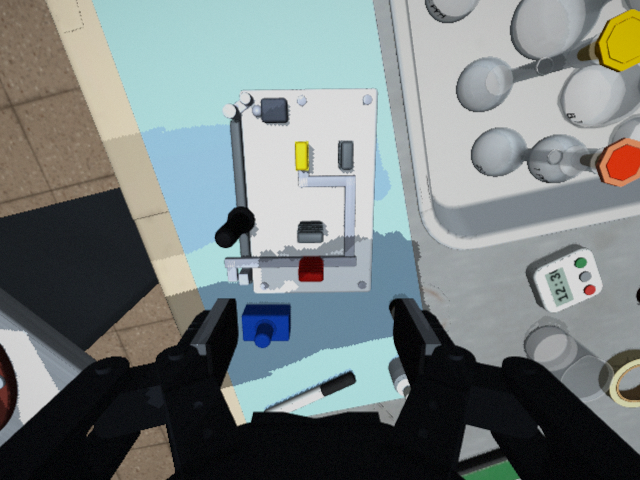

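The cover stands upright at (266,325), clear of the carrier. The yellow tab is at (302,156), its post at (346,155), red post (311,232), red tab (311,269) and handle top (227,238). I aim the tool at the pair's final centre, so the post stays put and the tab finger does the pushing.

{"method": "servo_tool", "body": {
  "commands": [
    {"dx": 0.25,"dy": 0.04,"dz": 0,"rx": 0,"ry": 0,"rz": -0.004},
    {"dx": 0.3,"dy": 0.08,"dz": 0,"rx": 0,"ry": 0,"rz": 0},
    {"dx": 0.24,"dy": 0.05,"dz": 0.1,"rx": 0,"ry": 0,"rz": 0},
    {"dx": 0,"dy": 0,"dz": 0.3,"rx": 0,"ry": 0,"rz": 0},
    {"dx": 0,"dy": 0,"dz": 0.3,"rx": 0,"ry": 0,"rz": 0},
    {"dx": 0,"dy": 0,"dz": 0.3,"rx": 0,"ry": 0,"rz": 0},
    {"dx": 0,"dy": 0,"dz": 0.25,"rx": 0,"ry": 0,"rz": 0},
    {"dx": 0,"dy": 0,"dz": 0.1,"rx": 0,"ry": 0,"rz": 0},
    {"dx": 0,"dy": 0,"dz": 0.05,"rx": 0,"ry": 0,"rz": 0},
    {"dx": 0,"dy": 0,"dz": 0,"rx": 0,"ry": 0,"rz": 0},
    {"dx": 0,"dy": 0,"dz": 0,"rx": 0,"ry": 0,"rz": 0}
  ]
}}

```text
clock: 10.12
eef_pos: [0.5609, -0.1581, 0.1156]
tcp_rot: [3.141, -0.0, 0.822]
contact_force: [1.0, -0.2, 0.1]
finger_gap: 0.8
grasp_force: 0.0
```

```bash
python3 - <<'E'
from h import *
plan([.5603,-.1583,.113],.823)
E
```

```text
pos [ 0.5609 -0.1581  0.1156] rot [ 3.141 -0.     0.822] t 10.12 gap 0.8 F [ 1.  -0.2  0.1]
shift units now [-0.008 -0.004  0.032] turn units [ 0.    -0.    -0.001] shift in target frame [-0.008 -0.004  0.032]
```

{"method": "servo_tool", "body": {
  "commands": [
    {"dx": 0,"dy": 0,"dz": 0.03,"rx": 0,"ry": 0,"rz": 0},
    {"dx": 0,"dy": 0,"dz": 0,"rx": 0,"ry": 0,"rz": 0},
    {"dx": 0,"dy": 0,"dz": 0,"rx": 0,"ry": 0,"rz": 0},
    {"dx": 0,"dy": 0,"dz": 0,"rx": 0,"ry": 0,"rz": 0},
    {"dx": 0,"dy": 0,"dz": 0,"rx": 0,"ry": 0,"rz": 0},
    {"dx": 0,"dy": 0,"dz": 0,"rx": 0,"ry": 0,"rz": 0}
  ],
  "gripper": 0.2,
  "newtons": 40
}}

```text
clock: 10.88
eef_pos: [0.5598, -0.1573, 0.1125]
tcp_rot: [-3.14, 0.0, 0.822]
contact_force: [-4.5, 4.0, 5.5]
finger_gap: 0.27
grasp_force: 43.0
```

{"method": "servo_tool", "body": {
  "commands": [
    {"dx": 0,"dy": 0,"dz": 0,"rx": 0,"ry": 0,"rz": 0},
    {"dx": 0,"dy": 0,"dz": 0,"rx": 0,"ry": 0,"rz": 0},
    {"dx": 0,"dy": 0,"dz": -0.2,"rx": 0,"ry": 0,"rz": 0},
    {"dx": 0,"dy": 0,"dz": -0.4,"rx": 0,"ry": 0,"rz": 0},
    {"dx": 0,"dy": 0,"dz": -0.4,"rx": 0,"ry": 0,"rz": 0},
    {"dx": -0.2,"dy": -0.05,"dz": -0.4,"rx": 0,"ry": 0,"rz": 0},
    {"dx": -0.38,"dy": -0.09,"dz": 0,"rx": 0,"ry": 0,"rz": 0},
    {"dx": -0.2,"dy": -0.05,"dz": 0,"rx": 0,"ry": 0,"rz": 0},
    {"dx": 0,"dy": 0,"dz": 0,"rx": 0,"ry": 0,"rz": 0},
    {"dx": 0,"dy": 0,"dz": 0,"rx": 0,"ry": 0,"rz": 0}
  ],
  "gripper": 0.8
}}

```text
clock: 12.12
eef_pos: [0.5073, -0.1931, 0.2245]
tcp_rot: [3.142, -0.0, 0.822]
contact_force: [-0.2, 0.6, -0.2]
finger_gap: 0.803
grasp_force: 0.0
```

```bash
cat > v.py <<'E'
from m import *
print(s["eef_pos"],s["tcp_rot"])
ye=ctr((cv2.inRange(hsv,(20,120,60),(35,255,255))>0)&(z>.133)&(z<.15),.1395,"yellow")
rt=ctr((cv2.inRange(hsv,(0,150,60),(8,255,255))>0)&(z>.134)&(z<.15),.1395,"red")
g=(z>.134)&(z<.146)&(hsv[:,:,1]<90)&win(150,450,50,330)
n,l,st,ce=cv2.connectedComponentsWithStats(g.astype(np.uint8))
for a,c in zip(st[1:],ce[1:]):
    if a[4]>40:
        q=ray(C,*c,.1395)[:2];print(a.tolist(),np.round(q*1e3,1),"to yellow",np.linalg.norm(q-ye),"to red",np.linalg.norm(q-rt))
E
python3 v.py
```

```text
[ 0.50733465 -0.19306589  0.22448862] [ 3.14158266e+00 -3.29197501e-04  8.21714184e-01]
yellow [318 144  13  29 375] [ 554.2 -152.5] [ 554.2 -152.6] [17.4  7.7] 47.2
red [300 273  24  12 224] [ 491.3 -208.5] [ 491.6 -207.7] [ 8.4 16.4] 47.5
[343, 144, 13, 29, 372] [ 565.9 -163.4] to yellow 0.015978736976614904 to red 0.08710620838430044
[299, 233, 26, 13, 320] [ 511.4 -186.5] to yellow 0.05459976620060743 to red 0.029788323258130366
```

The yellow tab is 16.0 mm from its post, so it is fully home. Now I turn for the red pair.

{"method": "servo_tool", "body": {
  "commands": [
    {"dx": 0,"dy": 0,"dz": 0,"rx": 0,"ry": 0,"rz": -0.08},
    {"dx": 0,"dy": 0,"dz": 0,"rx": 0,"ry": 0,"rz": -0.08},
    {"dx": 0,"dy": 0,"dz": 0,"rx": 0,"ry": 0,"rz": -0.08},
    {"dx": 0,"dy": 0,"dz": 0,"rx": 0,"ry": 0,"rz": -0.08},
    {"dx": 0,"dy": 0,"dz": 0,"rx": 0,"ry": 0,"rz": -0.08},
    {"dx": 0,"dy": 0,"dz": 0,"rx": 0,"ry": 0,"rz": -0.08},
    {"dx": 0,"dy": 0,"dz": 0,"rx": 0,"ry": 0,"rz": -0.08},
    {"dx": 0,"dy": 0,"dz": 0,"rx": 0,"ry": 0,"rz": -0.08},
    {"dx": 0,"dy": 0,"dz": 0,"rx": 0,"ry": 0,"rz": -0.08},
    {"dx": 0,"dy": 0,"dz": 0,"rx": 0,"ry": 0,"rz": -0.066},
    {"dx": 0,"dy": 0,"dz": 0,"rx": 0,"ry": 0,"rz": 0},
    {"dx": 0,"dy": 0,"dz": 0,"rx": 0,"ry": 0,"rz": 0}
  ]
}}

```text
clock: 13.68
eef_pos: [0.5071, -0.193, 0.2243]
tcp_rot: [-3.142, -0.0, 2.391]
contact_force: [0.1, -0.8, -0.9]
finger_gap: 0.802
grasp_force: 0.0
```

```bash
python3 - <<'E'
from h import *
plan([.506,-.1925,.113],2.394)
E
```

```text
pos [ 0.5071 -0.193   0.2243] rot [-3.142 -0.     2.391] t 13.68 gap 0.802 F [ 0.1 -0.8 -0.9]
shift units now [ 0.014 -0.005  1.392] turn units [-0.    -0.    -0.001] shift in target frame [ 0.014 -0.005  1.392]
```

{"method": "servo_tool", "body": {
  "commands": [
    {"dx": 0.014,"dy": -0.005,"dz": 0.2,"rx": 0,"ry": 0,"rz": 0},
    {"dx": 0,"dy": 0,"dz": 0.4,"rx": 0,"ry": 0,"rz": 0},
    {"dx": 0,"dy": 0,"dz": 0.4,"rx": 0,"ry": 0,"rz": 0},
    {"dx": 0,"dy": 0,"dz": 0.25,"rx": 0,"ry": 0,"rz": 0},
    {"dx": 0,"dy": 0,"dz": 0.1,"rx": 0,"ry": 0,"rz": 0},
    {"dx": 0,"dy": 0,"dz": 0.04,"rx": 0,"ry": 0,"rz": 0},
    {"dx": 0,"dy": 0,"dz": 0,"rx": 0,"ry": 0,"rz": 0}
  ]
}}

```text
clock: 14.55
eef_pos: [0.5062, -0.193, 0.1139]
tcp_rot: [3.141, 0.001, 2.393]
contact_force: [0.4, 0.7, -0.1]
finger_gap: 0.802
grasp_force: 0.0
```

{"method": "servo_tool", "body": {
  "commands": [
    {"dx": 0,"dy": 0,"dz": 0,"rx": 0,"ry": 0,"rz": 0},
    {"dx": 0,"dy": 0,"dz": 0,"rx": 0,"ry": 0,"rz": 0},
    {"dx": 0,"dy": 0,"dz": 0,"rx": 0,"ry": 0,"rz": 0},
    {"dx": 0,"dy": 0,"dz": 0,"rx": 0,"ry": 0,"rz": 0},
    {"dx": 0,"dy": 0,"dz": 0,"rx": 0,"ry": 0,"rz": 0},
    {"dx": 0,"dy": 0,"dz": 0,"rx": 0,"ry": 0,"rz": 0}
  ],
  "gripper": 0.2,
  "newtons": 40
}}

```text
clock: 15.3
eef_pos: [0.5062, -0.1934, 0.1144]
tcp_rot: [-3.141, 0.002, 2.394]
contact_force: [-2.7, -0.4, 6.5]
finger_gap: 0.265
grasp_force: 40.8
```

{"method": "servo_tool", "body": {
  "commands": [
    {"dx": 0,"dy": 0,"dz": 0,"rx": 0,"ry": 0,"rz": 0},
    {"dx": 0,"dy": 0,"dz": 0,"rx": 0,"ry": 0,"rz": 0},
    {"dx": 0,"dy": 0,"dz": -0.2,"rx": 0,"ry": 0,"rz": 0},
    {"dx": 0,"dy": 0,"dz": -0.4,"rx": 0,"ry": 0,"rz": 0},
    {"dx": 0,"dy": 0,"dz": -0.4,"rx": 0,"ry": 0,"rz": 0},
    {"dx": 0,"dy": 0,"dz": -0.38,"rx": 0,"ry": 0,"rz": 0},
    {"dx": 0,"dy": 0,"dz": 0,"rx": 0,"ry": 0,"rz": 0},
    {"dx": 0,"dy": 0,"dz": 0,"rx": 0,"ry": 0,"rz": 0}
  ],
  "gripper": 0.8
}}

```text
clock: 16.3
eef_pos: [0.5055, -0.1926, 0.223]
tcp_rot: [-3.142, -0.001, 2.394]
contact_force: [-0.0, 0.1, 0.2]
finger_gap: 0.803
grasp_force: 0.0
```

```bash
cat >> v.py <<'E'
cv2.imwrite("pics/v.png",p[:,:,::-1])
h=(z>.152)&(z<.165)&(p.max(2)<80)
ctr(h,.1575,"handle")
plan([.475,-.1463,.124],2.394)
E
python3 v.py
```

```text
[ 0.50554393 -0.19255997  0.22301884] [-3.14155519e+00 -8.16674305e-04  2.39380495e+00]
yellow [391 253  27  13 337] [ 551.7 -152.6] [ 551.7 -152.5] [18.5  8.8] 47.2
red [298 235  12  26 275] [ 498.2 -197.8] [ 498.5 -197.8] [ 7.6 18.1] 46.3
[321, 234, 12, 27, 306] [ 509.1 -186.2] to yellow 0.0542574517371227 to red 0.015940928589013796
[390, 274, 27, 13, 312] [ 563.7 -163.1] to yellow 0.015940085581209715 to red 0.07416642295399631
handle [325 158  23  24 402] [ 472.4 -146.2] [ 472.4 -146.2] [12.5 12.7] 2.8
pos [ 0.5053 -0.1925  0.2227] rot [-3.141e+00 -2.000e-03  2.394e+00] t 16.35 gap 0.799 F [-0.2 -0.3  0.4]
shift units now [0.668 0.166 1.234] turn units [-0.    -0.001 -0.   ] shift in target frame [0.67  0.166 1.233]
```

Red is also home: 15.9 mm to its post. On to the handle.

{"method": "servo_tool", "body": {
  "commands": [
    {"dx": 0.2,"dy": 0.05,"dz": 0,"rx": 0,"ry": 0,"rz": 0},
    {"dx": 0.3,"dy": 0.06,"dz": 0,"rx": 0,"ry": 0,"rz": 0},
    {"dx": 0.18,"dy": 0.045,"dz": 0,"rx": 0,"ry": 0,"rz": 0},
    {"dx": 0,"dy": 0,"dz": 0.3,"rx": 0,"ry": 0,"rz": 0},
    {"dx": 0,"dy": 0,"dz": 0.4,"rx": 0,"ry": 0,"rz": 0},
    {"dx": 0,"dy": 0,"dz": 0.4,"rx": 0,"ry": 0,"rz": 0},
    {"dx": 0,"dy": 0,"dz": 0.14,"rx": 0,"ry": 0,"rz": 0},
    {"dx": 0,"dy": 0,"dz": 0,"rx": 0,"ry": 0,"rz": 0},
    {"dx": 0,"dy": 0,"dz": 0,"rx": 0,"ry": 0,"rz": 0}
  ],
  "gripper": 0.6
}}

```text
clock: 17.48
eef_pos: [0.4751, -0.147, 0.1256]
tcp_rot: [3.141, 0.002, 2.394]
contact_force: [0.1, 0.1, 0.8]
finger_gap: 0.595
grasp_force: 0.0
```

{"method": "servo_tool", "body": {
  "commands": [
    {"dx": 0,"dy": 0,"dz": 0,"rx": 0,"ry": 0,"rz": 0},
    {"dx": 0,"dy": 0,"dz": 0,"rx": 0,"ry": 0,"rz": 0},
    {"dx": 0,"dy": 0,"dz": 0,"rx": 0,"ry": 0,"rz": 0},
    {"dx": 0,"dy": 0,"dz": 0,"rx": 0,"ry": 0,"rz": 0},
    {"dx": 0,"dy": 0,"dz": 0,"rx": 0,"ry": 0,"rz": 0}
  ],
  "gripper": 0,
  "newtons": 60
}}

```text
clock: 18.1
eef_pos: [0.4746, -0.1471, 0.1252]
tcp_rot: [-3.141, 0.001, 2.394]
contact_force: [-1.6, -0.4, 4.9]
finger_gap: 0.141
grasp_force: 58.4
```

```bash
python3 - <<'E'
from h import *
s=arm.get_state();e=s["eef_pos"];print(s["contact_force"],s["finger_gap"])
c=-.7475;R=np.array([[np.cos(c),-np.sin(c)],[np.sin(c),np.cos(c)]])
o=np.array([.5243,-.1722]);H=o+R@[-.055,.065];print("hinge",H,"r",np.linalg.norm(e[:2]-H), "carrier",R.T@(e[:2]-o))
# rotate about hinge by total T in N rows: shift per row in tool frame (before the turn), clockwise
for T,N in((1.45,24),):
    a=T/N; yaw=s["tcp_rot"][2]; p=e[:2].copy()
    Rm=lambda t:np.array([[np.cos(t),-np.sin(t)],[np.sin(t),np.cos(t)]])
    p2=H+Rm(-a)@(p-H); d=p2-p; t=np.array([np.cos(yaw),np.sin(yaw)]);y=np.array([np.sin(yaw),-np.cos(yaw)])
    print("row dx,dy,rz",d@t/.08,d@y/.08,a/2,"end",H+Rm(-T)@(p-H))
E
```

```text
[-1.6187614  -0.37044898  4.90029894] 0.14149247240307133
hinge [ 0.52815099 -0.0871402 ] r 0.08040856007590975 carrier [-0.05350034 -0.01539457]
row dx,dy,rz 0.060712236741594 0.0006741333691787938 0.030208333333333334 end [ 0.46215468 -0.04120522]
```

{"method": "servo_tool", "body": {
  "commands": [
    {"dx": 0.06,"dy": 0.001,"dz": 0,"rx": 0,"ry": 0,"rz": 0.03},
    {"dx": 0.06,"dy": 0.001,"dz": 0,"rx": 0,"ry": 0,"rz": 0.03},
    {"dx": 0.06,"dy": 0.001,"dz": 0,"rx": 0,"ry": 0,"rz": 0.03},
    {"dx": 0.06,"dy": 0.001,"dz": 0,"rx": 0,"ry": 0,"rz": 0.03},
    {"dx": 0.06,"dy": 0.001,"dz": 0,"rx": 0,"ry": 0,"rz": 0.03},
    {"dx": 0,"dy": 0,"dz": 0,"rx": 0,"ry": 0,"rz": 0}
  ]
}}

```text
clock: 18.85
eef_pos: [0.4591, -0.129, 0.1252]
tcp_rot: [-3.141, 0.002, 2.093]
contact_force: [-3.5, -3.2, 5.7]
finger_gap: 0.145
grasp_force: 58.6
```

```bash
cat > g.py <<'E'
from h import *
s=arm.get_state();e=s["eef_pos"];yaw=s["tcp_rot"][2];c=-.7475;R=np.array([[np.cos(c),-np.sin(c)],[np.sin(c),np.cos(c)]])
H=np.array([.5282,-.0871]);q=R.T@(e[:2]-H);print("r",np.hypot(*q),"gate angle",np.arctan2(-q[0],-q[1]),"yaw change",2.394-yaw)
t=np.array([np.cos(yaw),np.sin(yaw)]);y=np.array([np.sin(yaw),-np.cos(yaw)]);f=s["contact_force"];print("F tool",f[:2]@t,f[:2]@y,f[2],s["ft_torque"],s["finger_gap"],s["grasp_force"])
print("hinge in tool",(H-e[:2])@t,(H-e[:2])@y)
E
python3 g.py
```

```text
r 0.08077272344461159 gate angle 0.27818740365387284 yaw change 0.3013468400393351
F tool -1.0552531588302478 -4.669436017984655 5.660694059257505 [-0.69188365  0.58441611  0.06689872] 0.14450694009768075 58.61988008022308
hinge in tool 0.0018779653990412973 0.08075088915064471
```

{"method": "servo_tool", "body": {
  "commands": [
    {"dx": 0.06,"dy": 0.001,"dz": 0,"rx": 0,"ry": 0,"rz": 0.03},
    {"dx": 0.06,"dy": 0.001,"dz": 0,"rx": 0,"ry": 0,"rz": 0.03},
    {"dx": 0.06,"dy": 0.001,"dz": 0,"rx": 0,"ry": 0,"rz": 0.03},
    {"dx": 0.06,"dy": 0.001,"dz": 0,"rx": 0,"ry": 0,"rz": 0.03},
    {"dx": 0.06,"dy": 0.001,"dz": 0,"rx": 0,"ry": 0,"rz": 0.03},
    {"dx": 0.06,"dy": 0.001,"dz": 0,"rx": 0,"ry": 0,"rz": 0.03},
    {"dx": 0.06,"dy": 0.001,"dz": 0,"rx": 0,"ry": 0,"rz": 0.03},
    {"dx": 0.06,"dy": 0.001,"dz": 0,"rx": 0,"ry": 0,"rz": 0.03},
    {"dx": 0.06,"dy": 0.001,"dz": 0,"rx": 0,"ry": 0,"rz": 0.03},
    {"dx": 0.06,"dy": 0.001,"dz": 0,"rx": 0,"ry": 0,"rz": 0.03},
    {"dx": 0,"dy": 0,"dz": 0,"rx": 0,"ry": 0,"rz": 0}
  ]
}}

```text
clock: 20.23
eef_pos: [0.4468, -0.0822, 0.1251]
tcp_rot: [-3.14, 0.001, 1.493]
contact_force: [-8.7, -0.5, 13.4]
finger_gap: 0.142
grasp_force: 59.8
```

```bash
python3 g.py
```

```text
r 0.08150533859634011 gate angle 0.88309693768121 yaw change 0.9012299077467678
F tool -1.1456731579070811 -8.661810307679877 13.41381550581163 [-0.15204209  1.64850435 -0.05916545] 0.14159481297988344 59.822949171066284
hinge in tool 0.0014854033887333109 0.08149180202006082
```

{"method": "servo_tool", "body": {
  "commands": [
    {"dx": 0.06,"dy": -0.006,"dz": -0.006,"rx": 0,"ry": 0,"rz": 0.03},
    {"dx": 0.06,"dy": -0.006,"dz": -0.006,"rx": 0,"ry": 0,"rz": 0.03},
    {"dx": 0.06,"dy": 0,"dz": 0,"rx": 0,"ry": 0,"rz": 0.03},
    {"dx": 0,"dy": 0,"dz": 0,"rx": 0,"ry": 0,"rz": 0}
  ]
}}

```text
clock: 20.72
eef_pos: [0.4489, -0.0682, 0.1253]
tcp_rot: [-3.141, 0.001, 1.314]
contact_force: [0.0, -2.7, -6.4]
finger_gap: 0.144
grasp_force: 59.0
```

```bash
python3 g.py
```

```text
r 0.08153568146497939 gate angle 1.05768417695184 yaw change 1.0799349698401488
F tool -2.6028625802088214 0.6882232572970669 -6.378142454003069 [-0.80135942  0.00113968 -0.10194131] 0.1442727858504202 59.04018044471741
hinge in tool 0.001821636556891541 0.08151532979883709
```

{"method": "servo_tool", "body": {
  "commands": [
    {"dx": 0.06,"dy": 0.001,"dz": 0.003,"rx": 0,"ry": 0,"rz": 0.03},
    {"dx": 0.06,"dy": 0.001,"dz": 0,"rx": 0,"ry": 0,"rz": 0.03},
    {"dx": 0.06,"dy": 0.001,"dz": 0,"rx": 0,"ry": 0,"rz": 0.03},
    {"dx": 0.06,"dy": 0.001,"dz": 0,"rx": 0,"ry": 0,"rz": 0.03},
    {"dx": 0.06,"dy": 0.001,"dz": 0,"rx": 0,"ry": 0,"rz": 0.03},
    {"dx": 0.06,"dy": 0,"dz": 0,"rx": 0,"ry": 0,"rz": 0.03},
    {"dx": 0.02,"dy": 0,"dz": 0,"rx": 0,"ry": 0,"rz": 0.01},
    {"dx": 0,"dy": 0,"dz": 0,"rx": 0,"ry": 0,"rz": 0},
    {"dx": 0,"dy": 0,"dz": 0,"rx": 0,"ry": 0,"rz": 0}
  ]
}}

```text
clock: 21.85
eef_pos: [0.4613, -0.0405, 0.1252]
tcp_rot: [-3.141, 0.0, 0.935]
contact_force: [-4.5, -2.2, 2.6]
finger_gap: 0.142
grasp_force: 59.8
```

```bash
python3 g.py; python3 - <<'E'
from h import *
q,e=viewer.snapshot("top");p,d=viewer.snapshot("wrist")
cv2.imwrite("pics/end.png",np.hstack([cv2.resize(p[:,:,::-1],(400,300)),q[120:420,150:550,::-1]]))
E
```

```text
r 0.08151959878467842 gate angle 1.4316589769619084 yaw change 1.459253563287171
F tool -4.460605805609552 -2.2537003906847866 2.625409098681033 [-0.40153685  0.99322216 -0.10757702] 0.14170621133701858 59.7991544008255
hinge in tool 0.0022567643305840324 0.08148835500101317
```

View pics/end.png

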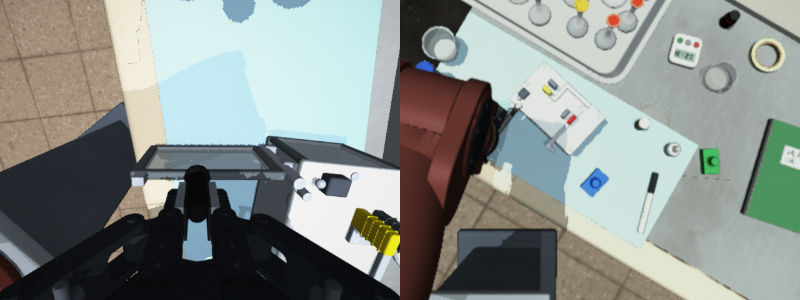

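The gate stands wide open in the grip: handle at (197,190) in the left half, with the gate perpendicular to the carrier front. The right half shows the cover upright at (595,182), clear of the carrier, both catches squeezed, and the vial, dropper, marker and cup in place. The arm hides the blue tube and cap.

```bash
python3 -c "
from cell import finish_job;print(finish_job())"
```

```text
the job is handed in; nothing more can be done
None
```

The job is handed in at about 22 s: the cover stands upright on the pad clear of the carrier, the yellow and then the red tab were squeezed fully home, and the gripper is holding the gate open at about 1.45 rad by my estimate (the stop is at 1.5).

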